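# Stroke the clamp leaves down round a clock-face blank

## Robot

A 6-joint arm with a two-finger parallel gripper is mounted at the origin on the work surface. World frame = base frame: x ahead of the robot, y to its left, z up, the work surface at z = 0. Lengths are in m, angles in rad, forces in N, time in s.
With the tool pointing down it reaches from about 0.3 to 0.875 m from the base axis. Payload 6.4 kg.
Tool frame: the origin (TCP) lies midway between the tips of the shut fingers; the grasp point (between the pads) lies 19 mm behind it; z points along the fingers, y is the line along which they close (so a half turn about z gives the same grasp; the last joint's range is limited). The gripper opens to 85 mm and grips with 20 to 120 N. Pads are 22 mm wide; open, the fingers measure 114 mm over their backs; the gripper's body (76 mm by 85 mm) begins 54 mm behind the grasp point. The pads swing forward as they close: fully open they stand 13 mm farther back than shut.
Start: joints at [-1.531, 0.181, 1.607, -0, 1.354, -0.206], TCP at [0.14, -0.558, 0.231] pointing down, gripper open.
Joint ranges: [-2.99, 2.99], [-0.89, 2.07], [0.3, 2.58], [-1.14, 4.28], [0, 2.63], [-3.12, 3.12]. Speed limits (rad/s): [2.57, 2.57, 3.01, 3.14, 3.14, 3.14].

## Interface

Orientations are given as a unit quaternion [w, x, y, z].
In Python, from bench import status, camera, ctrl gives the robot as it stands. The module is installed in compiled form; this text tells all that it offers.
- The arm moves only by the shell command python3 -m handwheel 'ROWS'. ROWS is JSON, a list that holds one entry, the list of rows, each a list of 7 numbers: the opening, from -1 (shut) to 1 (fully open), then the shift along the tool's x, y, z in cm, then the turn, a rotation vector about the tool's x, y, z in degrees. A call has 1 to 10 rows; each row is the pose to reach, as a shift and turn from the pose commanded when the call began, along the tool's axes at that moment; what a row does not reach only later rows make up. A row lasts 1/8 s, in which the tool goes at most 62.5 mm and 10.7 degrees, less where a joint would pass 70% of its speed; a pose out of reach is approached as far as the arm can. A call with a gripper value outside its range is refused whole. The fingers move at their own pace and stop on an object; the grip force is fixed at half the most. Time passes only in rows, so rows that repeat a pose let the fingers close. It gives the time, the measured TCP pose, the force, the opening and the grip force at its end, in the units of the state.
- status.get_obs(): the state, without advancing time (a new reading comes with each control period).
- camera(name): name is "scene" or "top" or "wrist"; returns a dict with "frame" (480x640x3 uint8, blue, green, red), "depth" (480x640 float32, m along the optical axis (not along the pixel's ray), 0 where there is no reading), "fx", "fy", "cx", "cy" (pixels), "extrinsics" (4x4, takes a point from camera to world coordinates); the wrist camera has in their place "hand_eye" (4x4, takes a point from camera to tool coordinates, whose origin is the TCP and whose axes are the flange's). Camera axes: x right, y down, z forward; pixel columns grow to the right and rows downward; lengths in m; the calibration is good to about 2 mm. A picture is of the moment at which its call begins: read the wrist's pose just before it.
- ctrl.hand_in(): hands the job in; it is judged then, once.
The state is a dict: "time_s": time; "q": joint angles; "dq": joint speeds; "joint_efforts": joint torques, N m; "eef_pos": TCP position; "eef_rot": TCP orientation; "wrist_force": force on the tool from outside, world axes, zero at the start; "torque": the same for the moment, N m; "opening": opening from 0.0 (shut) to 1.0 (fully open); "grasp_force": force on a finger pad.
Only numpy, scipy, OpenCV 4.12 (cv2) and the standard library are available. Lean on these libraries where they do the work, as an engineer would, in place of code of your own. Each camera call takes 0.05 s, during which the arm holds its last target. There are 200 camera calls.

## Task

Fold down the five raised leaves of the round jig over the edge of the clock-face blank: with the fingertips go lightly along the row in one stroke, from the hinge side of the first leaf round to the free end of the last, without lifting away from the row on the way, so that all five end lying flat. Grasp nothing, leave the blank and its weight lying in place and the mug, ink bottle and tape alone, then move clear.

Things in the scene. Friction and masses are not known exactly. Their poses are not given: they have to be found in the camera images.
- jig: Round black jig fixed to the table, 250 mm across, 12 mm thick; origin at the centre of its underside on the table, z up. Five hinged bright metal leaves (leaf1 to leaf5) stand around one side, 92 mm from the centre, 36 degrees apart; leaf3 is on the jig's x axis. The other side is open but for three pins 8 mm high. Each leaf hinges at its clockwise end (from above), on a dark block reaching 21 mm above the table.
- leaf1 (a joint): Hinge angle (rad) of the first bright metal leaf: 0 flat, 1.0 stop; starts raised by 0.6 to 0.95. Slight friction (0.015 N m): stays where it is left. Flat plate 40 x 18 x 3 mm lying along the tangent, its middle (when flat) 92 mm from the jig's centre at -72 degrees, counter-clockwise from the jig's x axis. Flat, its top is 21 mm above the table, nothing under it for 2 mm.
- leaf2 (a joint): Hinge angle (rad) of the second bright metal leaf: 0 flat, 1.0 stop; starts raised by 0.6 to 0.95. Slight friction (0.015 N m): stays where it is left. Flat plate 40 x 18 x 3 mm lying along the tangent, its middle (when flat) 92 mm from the jig's centre at -36 degrees, counter-clockwise from the jig's x axis. Flat, its top is 21 mm above the table, nothing under it for 2 mm.
- leaf3 (a joint): Hinge angle (rad) of the third bright metal leaf: 0 flat, 1.0 stop; starts raised by 0.6 to 0.95. Slight friction (0.015 N m): stays where it is left. Flat plate 40 x 18 x 3 mm lying along the tangent, its middle (when flat) 92 mm from the jig's centre at 0 degrees, counter-clockwise from the jig's x axis. Flat, its top is 21 mm above the table, nothing under it for 2 mm.
- leaf4 (a joint): Hinge angle (rad) of the fourth bright metal leaf: 0 flat, 1.0 stop; starts raised by 0.6 to 0.95. Slight friction (0.015 N m): stays where it is left. Flat plate 40 x 18 x 3 mm lying along the tangent, its middle (when flat) 92 mm from the jig's centre at 36 degrees, counter-clockwise from the jig's x axis. Flat, its top is 21 mm above the table, nothing under it for 2 mm.
- leaf5 (a joint): Hinge angle (rad) of the fifth bright metal leaf: 0 flat, 1.0 stop; starts raised by 0.6 to 0.95. Slight friction (0.015 N m): stays where it is left. Flat plate 40 x 18 x 3 mm lying along the tangent, its middle (when flat) 92 mm from the jig's centre at 72 degrees, counter-clockwise from the jig's x axis. Flat, its top is 21 mm above the table, nothing under it for 2 mm.
- leaf1_tip (a point): Middle of the upper edge of the first leaf's free end, which points counter-clockwise round the jig seen from above, 40 mm from its radial hinge axis (19.5 mm above the table). About 21 mm above the table when flat, 42 to 54 mm when raised.
- leaf2_tip (a point): Middle of the upper edge of the second leaf's free end, which points counter-clockwise round the jig seen from above, 40 mm from its radial hinge axis (19.5 mm above the table). About 21 mm above the table when flat, 42 to 54 mm when raised.
- leaf3_tip (a point): Middle of the upper edge of the third leaf's free end, which points counter-clockwise round the jig seen from above, 40 mm from its radial hinge axis (19.5 mm above the table). About 21 mm above the table when flat, 42 to 54 mm when raised.
- leaf4_tip (a point): Middle of the upper edge of the fourth leaf's free end, which points counter-clockwise round the jig seen from above, 40 mm from its radial hinge axis (19.5 mm above the table). About 21 mm above the table when flat, 42 to 54 mm when raised.
- leaf5_tip (a point): Middle of the upper edge of the fifth leaf's free end, which points counter-clockwise round the jig seen from above, 40 mm from its radial hinge axis (19.5 mm above the table). About 21 mm above the table when flat, 42 to 54 mm when raised.
- dial: White round clock-face blank with black hour marks, 172 mm across and 4 mm thick, lying loose in the middle of the jig, its top 16 mm above the table. Origin at the centre of its underside. Stays in the jig.
- weight: Brass weight with a knob, 48 mm across and 34 mm high, standing loose near the middle of the blank. Origin at the centre of its underside. Stays where it is.
- mug: White mug, 80 mm across and 92 mm high, with a handle, on the table. Origin at the centre of its underside. Not part of the job.
- ink: Small blue ink bottle, 38 mm across and 85 mm high, on the table. Origin at the centre of its underside. Not part of the job.
- tape: Green roll of tape lying flat, 100 mm across and 18 mm high. Origin at the centre of its underside. Not part of the job.
There are look-alikes about, which are no part of the job. What is meant by the dial is not yellow, and is the smaller of those in its own colour. Several things have the shape of the weight; the one meant has the colours described above.

How it is judged:
On the way, in this order (a step that is already met when the one before it is completed fails the run):
1. the first leaf is stroked flat (below 0.2 rad) (value of joint leaf1 below 0.2 rad), for 0.05 s.
2. the second leaf is stroked flat (below 0.2 rad) (value of joint leaf2 below 0.2 rad), for 0.05 s.
3. the third leaf is stroked flat (below 0.2 rad) (value of joint leaf3 below 0.2 rad), for 0.05 s.
4. the fourth leaf is stroked flat (below 0.2 rad) (value of joint leaf4 below 0.2 rad), for 0.05 s.
5. the fifth leaf is stroked flat (below 0.2 rad) (value of joint leaf5 below 0.2 rad), for 0.05 s.
At the end, for the whole second after the job is handed in: All five leaves are flat within 0.2 rad (free ends within 8 mm of flat), the blank lies within 12 mm of its starting place at rest, and the weight still stands on it (value of joint each of leaf1, leaf2, leaf3, leaf4, leaf5 below 0.2 rad and distance of dial from where it was at the start of the episode below 0.012 m and z of weight in the frame of dial below 0.008 m and linear speed of dial below 0.01 m/s); the robot touches nothing.
It fails at once if the fingers left the row between the first and the last leaf (rose some 40 mm above the flat leaves) (value of joint leaf1 below 0.2 rad and value of joint leaf5 above 0.2 rad and z of the grasp point in the frame of jig above 0.08 m).
It fails at once if the jig or its leaves were pressed hard (over 25 N) (contact force between jig and the fingers above 25 N or contact force between jig and the arm above 25 N).
It fails at once if the blank was lifted or pushed out of its place (over 12 mm), or tilted (distance of dial from where it was at the start of the episode above 0.012 m or angle between dial's own z axis and vertical above 0.1 rad).
It fails at once if the weight was moved (over 15 mm) or lifted (distance of weight from where it was at the start of the episode above 0.015 m).
It fails at once if the mug, ink bottle or tape was moved (over 15 mm) (distance of any of mug, ink, tape from where it was at the start of the episode above 0.015 m).
It also fails if it takes over 51 s, if anything falls off the work surface, if the arm or the gripper's body presses on something with over 40 N, if the wrist force passes 120 N, or if a joint passes its speed limit or range.

## Working session

There is one attempt and no reset: what is moved stays moved. The work goes in short steps, Python scripts to look and compute and a shell command to move; the robot and the scene stay as the last step left them, time stands still between calls to the robot, and variables do not carry over. Pictures are saved under pics/ and viewed, at most 10 in all, crops included, and the job is handed in when it is done.

```bash
mkdir -p pics
python3 - <<'E'
from bench import status,camera
import cv2,numpy as np,pickle
o=status.get_obs();print(o['time_s'],o['eef_pos'],o['eef_rot'],o['wrist_force'])
d={}
for n in("top","scene"):
    c=camera(n);d[n]=c;cv2.imwrite(f"pics/{n}0.png",c['frame']);print(n,c['fx'],c['cx'],c['cy'],np.round(c['extrinsics'],3).tolist())
pickle.dump(d,open("cams.pkl","wb"))
E
```

```text
0.0 [ 0.13989871 -0.55715425  0.23035896] [-8.82559165e-04  9.92457583e-01  1.22585314e-01  8.31451001e-05] [-0.30247031  0.01750762 -0.66443121]
top 510.28757691288496 328.6499204312566 243.76689072109252 [[-0.004, -0.998, 0.069, 0.506], [-1.0, 0.003, -0.024, 0.01], [0.024, -0.069, -0.997, 1.128], [0.0, 0.0, 0.0, 1.0]]
scene 614.0835915706962 328.7888972220869 239.01470585745756 [[-0.56, 0.643, -0.523, 1.197], [0.828, 0.444, -0.341, 0.406], [0.013, -0.624, -0.781, 0.974], [0.0, 0.0, 0.0, 1.0]]
```

View pics/top0.png

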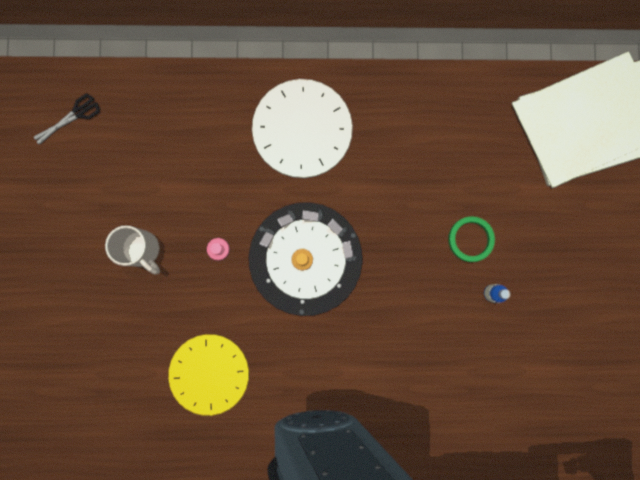

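View pics/scene0.png

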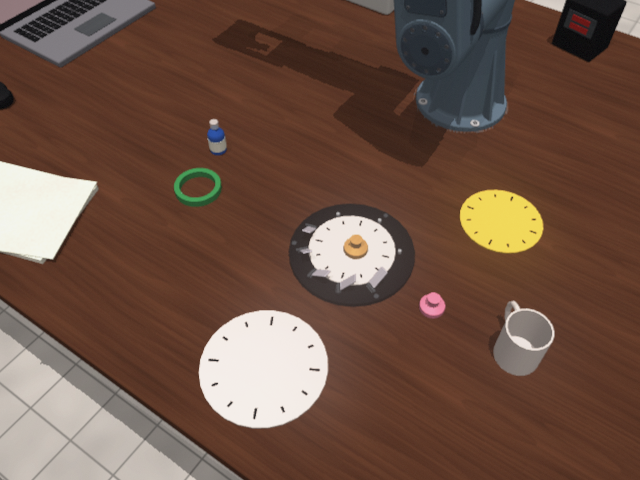

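The dials are: big white (302,128), yellow (208,375) and the smaller white in the jig (306,259), which is the one meant. The weights are pink (218,249) and brass (302,260); brass is the one meant. The leaves run counter-clockwise from the right (348,250) over the top to the left (267,240). The mug is at (130,247), tape (472,239), ink (497,293). Next I'll measure the jig and enlarge it.

```bash
cat > h.py <<'E'
import cv2,numpy as np,pickle
def cast(c,px,z):
    px=np.atleast_2d(px).astype(float);E=c['extrinsics']
    r=np.c_[(px[:,0]-c['cx'])/c['fx'],(px[:,1]-c['cy'])/c['fy'],np.ones(len(px))]@E[:3,:3].T
    return E[:3,3]+r*((z-E[2,3])/r[:,2])[:,None]
def cloud(c,T=None):
    E=c['extrinsics'] if T is None else T
    v,u=np.mgrid[:480,:640];Z=c['depth'];P=np.stack([(u-c['cx'])/c['fx']*Z,(v-c['cy'])/c['fy']*Z,Z],-1)
    return P@E[:3,:3].T+E[:3,3]
E
python3 - <<'E'
from h import *
d=pickle.load(open("cams.pkl","rb"))
ctr={}
for n,(x0,y0,x1,y1) in {"top":(235,190,375,330),"scene":(280,195,425,310)}.items():
    c=d[n];f=c['frame'];hsv=cv2.cvtColor(f,cv2.COLOR_BGR2HSV)
    m=np.zeros((480,640),np.uint8)
    # not wood: wood is saturated
    nw=((hsv[...,1]<90)).astype(np.uint8)*255
    m[y0:y1,x0:x1]=nw[y0:y1,x0:x1]
    cs,_=cv2.findContours(m,cv2.RETR_EXTERNAL,cv2.CHAIN_APPROX_NONE);k=max(cs,key=cv2.contourArea)
    P=cast(c,k[:,0],0.012)[:,:2]
    (cx,cy),r=cv2.minEnclosingCircle(P.astype(np.float32)); A=np.c_[2*P,np.ones(len(P))];s=np.linalg.lstsq(A,(P**2).sum(1),rcond=None)[0]
    print(n,"jig",s[:2],np.sqrt(s[2]+s[:2]@s[:2]),r,cx,cy); ctr[n]=s[:2]
    w=np.zeros_like(m);w[y0:y1,x0:x1]=((hsv[...,2]>110)&(hsv[...,1]<60))[y0:y1,x0:x1]*255
    Q=cloud(c)
    J=s[:2];D=Q[...,:2]-J;R=np.hypot(D[...,0],D[...,1]);b=np.degrees(np.arctan2(D[...,1],D[...,0]))
    s2=(R<.108)&(R>.076)&(Q[...,2]>.025)&(Q[...,2]<.07)
    h=np.histogram(b[s2],bins=np.arange(-120,121,4));print([(int(e),int(k)) for e,k in zip(h[1],h[0]) if k])
    nn,lab,st,ce=cv2.connectedComponentsWithStats(s2.astype(np.uint8))
    for i in range(1,nn):
        if st[i,4]>8:
            q=lab==i;print(ce[i].round(),st[i,4],"bear",b[q].min().round(1),b[q].max().round(1),"R",R[q].mean().round(4),"z",Q[q][:,2].max().round(4))
    dd=(R<.086)&(abs(Q[...,2]-.016)<.006);print("jigdepth z",np.median(Q[dd][:,2]))
    cv2.imwrite(f"pics/{n}c.png",cv2.resize(f[y0:y1,x0:x1],None,fx=4,fy=4,interpolation=cv2.INTER_CUBIC))
    for nm,lo,hi in(("brass",(8,120,120),(25,255,255)),):
        q=cv2.inRange(hsv,lo,hi)&0; q[y0:y1,x0:x1]=cv2.inRange(hsv,lo,hi)[y0:y1,x0:x1];v,u=np.nonzero(q);print(nm,len(u),cast(c,[[u.mean(),v.mean()]],.03))
a=cv2.imread("pics/topc.png");b=cv2.imread("pics/scenec.png");cv2.imwrite("pics/both.png",cv2.resize(np.hstack([a[:460],b[:460]]),(800,323)))
E
```

```text
top jig [0.55189539 0.03415701] 0.12278664004944016 0.12440646439790726 0.5519552826881409 0.03382110968232155
[(-92, 2), (-88, 11), (-84, 23), (-80, 26), (-76, 26), (-72, 25), (-68, 1), (-56, 1), (-52, 14), (-48, 28), (-44, 25), (-40, 26), (-36, 12), (-20, 1), (-16, 14), (-12, 25), (-8, 25), (-4, 29), (0, 20), (4, 1), (16, 1), (20, 19), (24, 25), (28, 26), (32, 25), (36, 3), (56, 16), (60, 23), (64, 25), (68, 27), (72, 5)]
[309. 215.] 115 bear -16.8 4.1 R 0.0928 z 0.0475
[284. 220.] 98 bear 20.2 36.3 R 0.0931 z 0.0515
[334. 226.] 105 bear -51.5 -34.3 R 0.0918 z 0.0504
[266. 240.] 95 bear 56.1 73.1 R 0.0925 z 0.0513
[347. 248.] 112 bear -87.4 -67.8 R 0.092 z 0.0484
jigdepth z 0.016552426458789737
brass 325 [[0.54944427 0.04106229 0.03      ]]
scene jig [0.55407973 0.03986875] 0.12489765450761053 0.1272699385881424 0.5543760657310486 0.03946489095687866
[(-88, 9), (-84, 11), (-80, 10), (-76, 13), (-72, 13), (-52, 8), (-48, 5), (-44, 8), (-40, 14), (-36, 5), (-16, 11), (-12, 20), (-8, 21), (-4, 21), (0, 16), (16, 1), (20, 22), (24, 32), (28, 31), (32, 30), (36, 4), (48, 1), (56, 19), (60, 40), (64, 42), (68, 36), (72, 19)]
[308. 230.] 56 bear -87.0 -68.0 R 0.0923 z 0.0483
[305. 251.] 40 bear -51.8 -34.9 R 0.0929 z 0.054
[378. 276.] 155 bear 56.7 74.8 R 0.0908 z 0.0508
[322. 273.] 89 bear -15.7 2.9 R 0.0916 z 0.0467
[348. 281.] 120 bear 19.6 36.2 R 0.0913 z 0.0528
jigdepth z 0.016155938198406217
brass 345 [[0.55085167 0.04625084 0.03      ]]
```

View pics/topc.png

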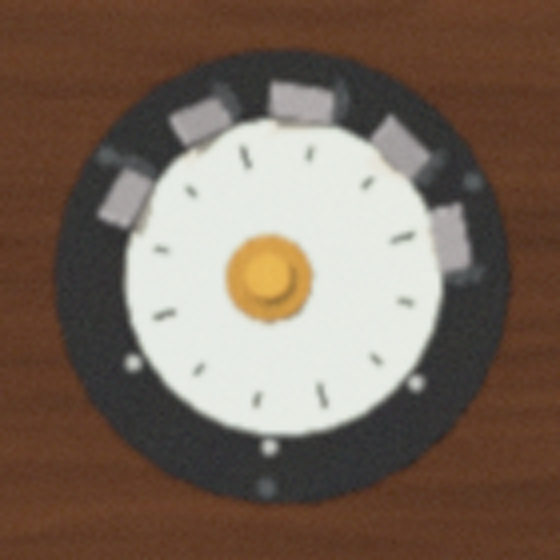

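The crop shows the five leaves, each with its dark hinge block at the clockwise end, at crop positions (452,238), (402,146), (303,103), (201,120) and (126,198). The opposite pin is at (269,447), so the jig's yaw is about -5°. Next I'll fly over with shut fingers, square the tool to the world axes, and refine with the wrist camera.

```bash
python3 -m handwheel '[[[-1,4,-3,-2,0,0,2],[-1,9,-7,-4,0,0,4],[-1,14,-11,-6,0,0,6],[-1,19,-15,-8,0,0,8],[-1,24,-19,-8,0,0,10],[-1,29,-23,-8,0,0,12],[-1,34,-27,-8,0,0,14],[-1,38,-31,-8,0,0,14],[-1,42,-34,-8,0,0,14],[-1,46,-37,-8,0,0,14]]]'; python3 -m handwheel '[[[-1,1,-1,0,0,0,0],[-1,2,-2,0,0,0,0],[-1,2,-2,0,0,0,0],[-1,2,-2,0,0,0,0]]]'
python3 - <<'E'
from h import *
from bench import status,camera
from scipy.spatial.transform import Rotation as Ro
o=status.get_obs();c=camera("wrist");q=o['eef_rot'];T=np.eye(4);T[:3,:3]=Ro.from_quat(np.r_[q[1:],q[0]]).as_matrix();T[:3,3]=o['eef_pos']
print(o['time_s'],o['eef_pos'],q,o['opening'],o['wrist_force']);c['extrinsics']=T@c['hand_eye'];print(np.round(c['hand_eye'],3).tolist())
pickle.dump(c,open("w1.pkl","wb"));cv2.imwrite("pics/w1.png",c['frame'])
E
```

```text
time_s: 1.35
eef_pos: [0.4969, -0.0846, 0.3111]
eef_rot: [-0.0, 1.0, 0.001, -0.0]
wrist_force: [0.5, -0.6, -0.2]
opening: -0.001
grasp_force: 0.0
time_s: 1.85
eef_pos: [0.5156, -0.0679, 0.3112]
eef_rot: [0.0, 1.0, 0.0, -0.0]
wrist_force: [-0.2, -0.4, 0.7]
opening: -0.004
grasp_force: 0.0
1.85 [ 0.51559158 -0.06788059  0.31122716] [ 1.24374674e-04  9.99999969e-01  5.77222949e-05 -2.08562176e-04] -0.0038545456111593107 [-0.21372425 -0.40217419  0.67558207]
[[-0.0, -0.955, -0.296, 0.076], [1.0, -0.001, 0.0, -0.0], [-0.001, -0.296, 0.955, -0.143], [0.0, 0.0, 0.0, 1.0]]
```

View pics/w1.png

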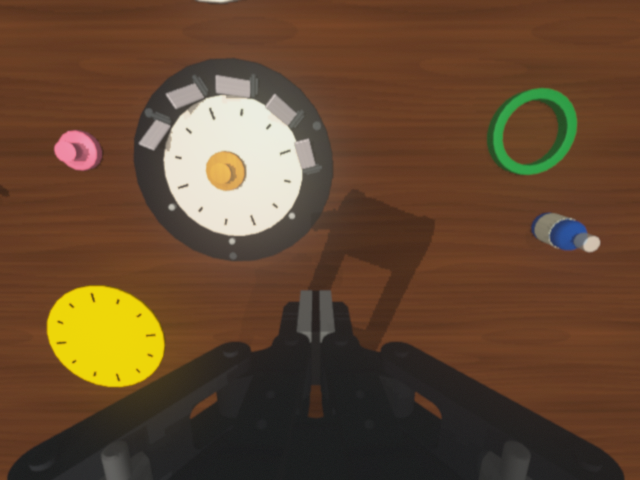

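The wrist view shows the whole jig at (233,158), the leaves at (233,86) and either side, and the pins at (172,207), (232,241) and (292,216). Now I'll measure it.

Run:
```python
from h import *
d=pickle.load(open("cams.pkl","rb"));d['wrist']=pickle.load(open("w1.pkl","rb"))
def fit(P):
    s=np.linalg.lstsq(np.c_[2*P,np.ones(len(P))],(P**2).sum(1),rcond=None)[0];return s[:2],np.sqrt(s[2]+s[:2]@s[:2])
for n,(x0,y0,x1,y1) in {"top":(235,190,375,330),"wrist":(120,45,345,270),"scene":(280,195,425,310)}.items():
    c=d[n];hsv=cv2.cvtColor(c['frame'],cv2.COLOR_BGR2HSV)
    # dial
    m=np.zeros((480,640),np.uint8);m[y0:y1,x0:x1]=(((hsv[...,1]<90))*255)[y0:y1,x0:x1]
    cs,_=cv2.findContours(m,0,1);k=max(cs,key=cv2.contourArea)
    P=cast(c,k[:,0],.012)[:,:2]
    for _ in range(4):
        J,r=fit(P);e=abs(np.hypot(*(P-J).T)-r);P=P[e<max(.003,np.median(e))]
    print(n,"jig",J.round(4),r.round(4))
    # pins: bright small
    w=np.zeros_like(m);w[y0:y1,x0:x1]=((hsv[...,2]>110)&(hsv[...,1]<100))[y0:y1,x0:x1]*255
    nn,lab,st,ce=cv2.connectedComponentsWithStats(w)
    for i in range(1,nn):
        q=cast(c,ce[i],.02)[0,:2]-J
        if 4<st[i,4]<150 and np.hypot(*q)>.08: print(" ",ce[i].round(1),st[i,4],np.hypot(*q).round(4),np.degrees(np.arctan2(q[1],q[0])).round(1))
```

```text
top jig [0.5519 0.0342] 0.1228
wrist jig [0.5531 0.0346] 0.123
  [171.4 206.8] 41 0.0939 120.8
scene jig [0.5541 0.0398] 0.1249
  [399.3 250.5] 14 0.0938 122.2
  [423.6 307.7] 7 0.1864 77.8
```

```bash
python3 -m handwheel '[[[-1,0.6,-1.6,3,0,0,0],[-1,0.6,-1.6,8,0,0,0],[-1,0.6,-1.6,13,0,0,0],[-1,0.6,-1.6,18,0,0,0],[-1,0.6,-1.6,22,0,0,0],[-1,0.6,-1.6,25,0,0,0],[-1,0.6,-1.6,27,0,0,0],[-1,0.6,-1.6,28,0,0,0],[-1,0.6,-1.6,28.7,0,0,0],[-1,0.6,-1.6,28.7,0,0,0]]]'
python3 - <<'E'
from h import *
from bench import status,camera
o=status.get_obs();p=o['eef_pos'];print(p,o['wrist_force'])
b=np.radians(np.arange(-105,106,5));W=np.c_[.553+.092*np.cos(b),.035+.092*np.sin(b)]-p[:2]
i0=np.zeros(2)
for s in range(0,len(b),10):
    print([[round(float(x*100),1),round(float(-y*100),1)] for x,y in W[s:s+10]-i0]); i0=W[min(s+9,len(b)-1)]
c=camera("scene");f=c['frame'][150:330,250:450];cv2.imwrite("pics/s2.png",cv2.resize(f,None,fx=3,fy=3))
E
```

```text
time_s: 3.15
eef_pos: [0.5221, -0.0511, 0.0245]
eef_rot: [0.0, 1.0, 0.001, 0.0]
wrist_force: [0.1, -0.2, 0.7]
opening: -0.002
grasp_force: 0.0
[ 0.52212911 -0.05113717  0.02447411] [ 0.10249931 -0.22388592  0.68482471]
[[0.7, 0.3], [1.5, 0.4], [2.3, 0.6], [3.1, 0.6], [3.9, 0.6], [4.7, 0.4], [5.5, 0.3], [6.2, 0.0], [7.0, -0.3], [7.7, -0.6]]
[[0.7, -0.4], [1.3, -0.9], [1.9, -1.5], [2.4, -2.1], [2.9, -2.7], [3.4, -3.4], [3.7, -4.1], [4.0, -4.8], [4.3, -5.6], [4.5, -6.4]]
[[0.1, -0.8], [0.1, -1.6], [0.1, -2.4], [0.0, -3.2], [-0.2, -4.0], [-0.4, -4.7], [-0.7, -5.5], [-1.1, -6.2], [-1.5, -6.9], [-2.0, -7.5]]
[[-0.5, -0.6], [-1.1, -1.1], [-1.8, -1.6], [-2.4, -2.1], [-3.2, -2.4], [-3.9, -2.7], [-4.7, -3.0], [-5.5, -3.1], [-6.2, -3.3], [-7.0, -3.3]]
[[-0.8, 0.0], [-1.6, 0.1], [-2.4, 0.3]]
```

View pics/s2.png

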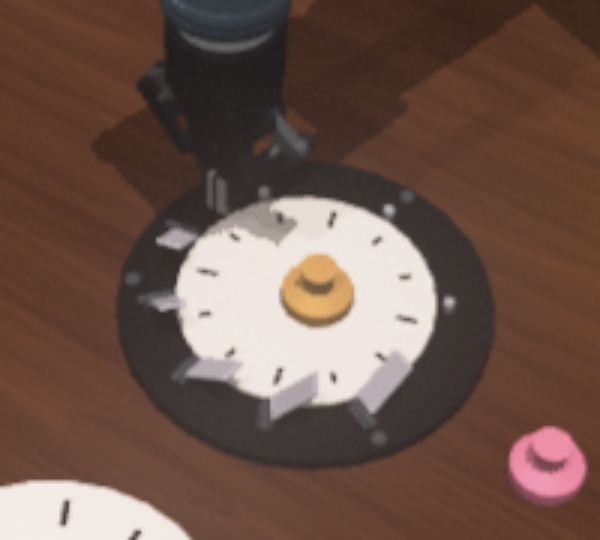

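The fingers stand at (215,190), just before leaf 1's hinge (175,238), and touch nothing. Starting the stroke.

```bash
python3 -m handwheel '[[[-1,0.7,0.3,0,0,0,0],[-1,1.5,0.4,0,0,0,0],[-1,2.3,0.6,0,0,0,0],[-1,3.1,0.6,0,0,0,0],[-1,3.9,0.6,0,0,0,0],[-1,4.7,0.4,0,0,0,0],[-1,5.5,0.3,0,0,0,0],[-1,6.2,0,0,0,0,0],[-1,7,-0.3,0,0,0,0]]]'
python3 - <<'E'
from h import *
from bench import camera
d=camera("top");f=d['frame'][190:330,235:375];cv2.imwrite("pics/t3.png",cv2.resize(f,None,fx=4,fy=4))
Q=cloud(d);D=Q[...,:2]-[.552,.035];b=np.degrees(np.arctan2(D[...,1],D[...,0]));R=np.hypot(D[...,0],D[...,1])
for m in(-77,-41,-5,31,67):
    s=(R>.084)&(R<.1)&(abs(b-m-2)<10)&(Q[...,2]<.07);print(m,s.sum(),np.percentile(Q[s][:,2],[50,95]).round(4))
E
```

```text
time_s: 4.32
eef_pos: [0.5925, -0.0475, 0.0243]
eef_rot: [-0.0, 1.0, 0.001, -0.0]
wrist_force: [0.5, -0.0, 0.3]
opening: -0.001
grasp_force: 0.1
-77 6 [0.0219 0.023 ]
-41 4 [0.0114 0.0143]
-5 98 [0.0358 0.0444]
31 119 [0.033  0.0492]
67 117 [0.0342 0.0485]
```

View pics/t3.png

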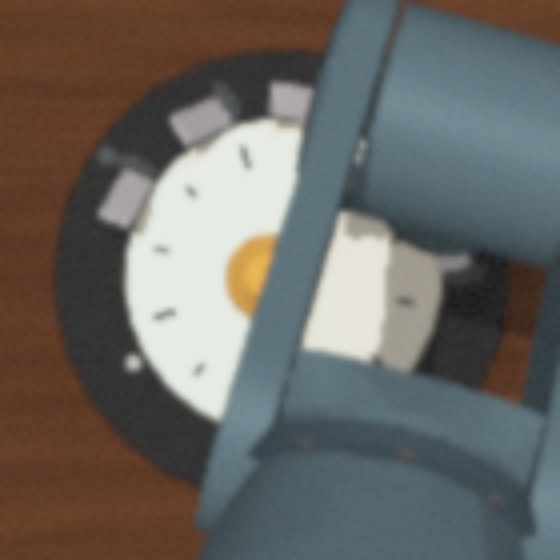

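The arm hides part of the row, but leaf 1 near its hinge now reads 22 mm high, the force is small and the blank and weight are undisturbed. Continuing.

```bash
python3 -m handwheel '[[[-1,0.7,-0.3,0,0,0,0],[-1,1.4,-0.7,0,0,0,0],[-1,2,-1.2,0,0,0,0],[-1,2.6,-1.8,0,0,0,0],[-1,3.1,-2.4,0,0,0,0],[-1,3.6,-3,0,0,0,0],[-1,4.1,-3.7,0,0,0,0],[-1,4.4,-4.4,0,0,0,0],[-1,4.7,-5.1,0,0,0,0],[-1,5,-5.9,0,0,0,0]]]'
python3 -m handwheel '[[[-1,0.2,-0.8,0,0,0,0],[-1,0.3,-1.6,0,0,0,0],[-1,0.3,-2.4,0,0,0,0],[-1,0.3,-3.2,0,0,0,0],[-1,0.2,-4,0,0,0,0],[-1,0,-4.8,0,0,0,0],[-1,-0.2,-5.5,0,0,0,0],[-1,-0.5,-6.3,0,0,0,0],[-1,-0.9,-7,0,0,0,0],[-1,-1.3,-7.7,0,0,0,0]]]'
```

```text
time_s: 5.62
eef_pos: [0.6421, 0.0115, 0.0243]
eef_rot: [0.0, 1.0, 0.001, -0.0]
wrist_force: [-0.2, -1.4, 1.2]
opening: 0.001
grasp_force: 0.6
time_s: 6.88
eef_pos: [0.6283, 0.0889, 0.0242]
eef_rot: [-0.0, 1.0, 0.001, -0.0]
wrist_force: [0.2, -0.0, 0.4]
opening: -0.002
grasp_force: 0.2
```

```bash
cat > chk.py <<'E'
from h import *
from bench import camera
for n in("scene","top"):
    d=camera(n);Q=cloud(d);D=Q[...,:2]-[.553,.037];b=np.degrees(np.arctan2(D[...,1],D[...,0]));R=np.hypot(D[...,0],D[...,1])
    for m in(-77,-41,-5,31,67):
        s=(R>.084)&(R<.1)&(abs(b-m)<12)&(Q[...,2]<.065);print(n,m,s.sum(),np.percentile(Q[s][:,2],[50,95]).round(4) if s.any() else '')
    f=d['frame'];f=f[180:320,265:435] if n=="scene" else f[185:335,230:380]
    cv2.imwrite(f"pics/k_{n}.png",cv2.resize(f,None,fx=3.5,fy=3.5))
E
python3 chk.py
python3 - <<'E'
import numpy as np
b=np.radians(np.arange(40,96,5));print((np.c_[.553+.092*np.cos(b)-.6283,-(.035+.092*np.sin(b)-.0889)]*100).round(1).tolist())
E
```

```text
scene -77 127 [0.0222 0.0261]
scene -41 154 [0.0221 0.0249]
scene -5 178 [0.0213 0.0251]
scene 31 134 [0.0212 0.06  ]
scene 67 89 [0.0134 0.0295]
top -77 132 [0.0225 0.0266]
top -41 136 [0.0229 0.027 ]
top -5 66 [0.0223 0.0255]
top 31 0 
top 67 122 [0.0315 0.0477]
[[-0.5, -0.5], [-1.0, -1.1], [-1.6, -1.7], [-2.3, -2.1], [-2.9, -2.6], [-3.6, -2.9], [-4.4, -3.3], [-5.1, -3.5], [-5.9, -3.7], [-6.7, -3.8], [-7.5, -3.8], [-8.3, -3.8]]
```

View pics/k_scene.png

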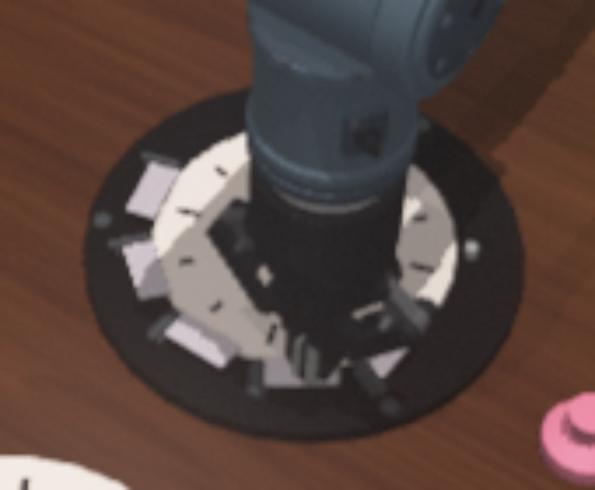

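Leaves 1–3 are flat, with tops at 22–26 mm (crop (150,190), (143,265), (200,340)). The fingers are on leaf 4 at (310,360) and leaf 5 is still up. Finishing the stroke, then lifting clear.

```bash
python3 -m handwheel '[[[-1,-0.5,-0.5,0,0,0,0],[-1,-1,-1.1,0,0,0,0],[-1,-1.6,-1.7,0,0,0,0],[-1,-2.3,-2.1,0,0,0,0],[-1,-2.9,-2.6,0,0,0,0],[-1,-3.6,-2.9,0,0,0,0],[-1,-4.4,-3.3,0,0,0,0],[-1,-5.1,-3.5,0,0,0,0],[-1,-5.9,-3.7,0,0,0,0],[-1,-6.7,-3.8,0,0,0,0]]]'
python3 -m handwheel '[[[-1,-0.8,0,0,0,0,0],[-1,-1.6,0.1,0,0,0,0],[-1,-2.2,0.2,0,0,0,0],[-1,-2.2,0.2,-1,0,0,0],[-1,-2.2,0.2,-4,0,0,0],[-1,-2.2,0.2,-8,0,0,0],[-1,-2.2,0.2,-13,0,0,0],[-1,-5,1,-18,0,0,0],[-1,-10,2,-22,0,0,0],[-1,-14,3,-22,0,0,0]]]'
python3 chk.py
```

```text
time_s: 8.22
eef_pos: [0.5611, 0.1263, 0.0242]
eef_rot: [-0.0, 1.0, 0.001, -0.0]
wrist_force: [-0.1, 0.5, -1.0]
opening: -0.001
grasp_force: 0.0
time_s: 9.48
eef_pos: [0.4228, 0.0957, 0.2486]
eef_rot: [0.0, 1.0, 0.001, 0.004]
wrist_force: [0.5, -1.1, 0.6]
opening: -0.001
grasp_force: 0.0
scene -77 130 [0.0222 0.0256]
scene -41 152 [0.022  0.0257]
scene -5 175 [0.0217 0.0255]
scene 31 179 [0.0219 0.0256]
scene 67 155 [0.022  0.0259]
top -77 130 [0.0231 0.0269]
top -41 131 [0.0225 0.026 ]
top -5 136 [0.0234 0.027 ]
top 31 128 [0.0229 0.0261]
top 67 125 [0.0229 0.0278]
```

View pics/k_scene.png

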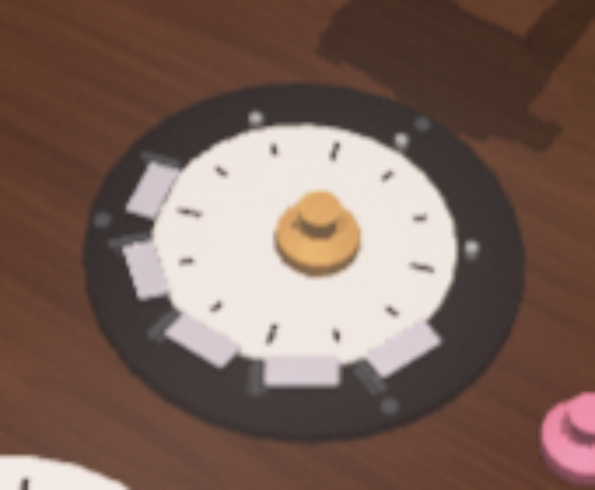

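All five leaves lie flat, with tops at most 28 mm high even with sensor noise. The blank and the weight at (318,235) are in place and the arm is clear.

```bash
python3 -m handwheel '[[[-1,0,0,0,0,0,0],[-1,0,0,0,0,0,0]]]' >/dev/null; python3 -c "
from bench import ctrl;print(ctrl.hand_in())"
```

```text
the job is handed in; nothing more can be done
None
```

I folded all five leaves flat in one continuous stroke, left the blank and weight in place, moved the arm clear and handed the job in; the hand-in gave no verdict.

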